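Clear the parked cup and hold the bolt head behind the bracket

TASK

A small nut runner is slowly turning the nut on the near side of the steel bracket, and the bolt just turns round with it. Take the brass cup that stands across the bracket's slot and nest it upright in the matching cup on the counter, then reach down through the slot behind the bracket, grasp the hidden bolt head and hold it still. Finish while gripping the head so that it does not turn; leave the other things where they are.

Things in the scene. Friction and masses are not known exactly. Their poses are not given: they have to be found in the camera images.
- bracket: Fixed steel bracket, 170 mm long in its y, tops 105 mm above the counter. Origin: centre of the slot, on the counter; z up, y along the slot, x across it. Solid front plate at x -33.5 to -23.5 mm, rear rail on two end posts at x +23.5 to +33.5 mm. On its -x side sits the nut runner, a 48 mm grey cylinder out to x = -145 mm, top 94 mm above the counter.
- slot (a point): Middle of the open-topped slot between front plate and rear rail, at the level of their tops, 105 mm above the counter. The slot is 47 mm wide (bracket x), 146 mm long between the end posts (bracket y), its floor 97 mm below this point. Axes as the bracket's.
- bolt_head (a point): Centre of the hexagonal bolt head in the middle of the slot, 70 mm above the counter, 35 mm below the slot's top, midway between front plate and rear rail. 24 mm across flats, 27.7 mm across corners, 14 mm thick along its axis, the bracket's x. Grasp from above, fingers on its two sides along the bracket's y. Frame turns with the bolt.
- bolt (a joint): Turn of the bolt about the bracket's x axis, rad, without end; flats face along the bracket's y at 0 and every 1.047 rad. The nut runner drags it on with about 0.06 N m, about 0.25 rad/s when free; a 30 N grip on the sides of the head stops it.
- cup_parked: Tapered brass cup standing across the bracket's slot, above the bolt head. 56 mm wide at the foot, 68 mm at the rim, 75 mm high, wall 2 mm, no handle, 160 g (varies). Origin: centre of its underside, z up along its axis.
- cup_counter: The same cup, standing on the counter; the parked cup nests into it and then stands about 30 mm higher (the tapers touch). Same size, origin and axes.
- jar: Bystander, to be left alone: closed amber glass jar, 72 mm wide, 100 mm high.
- mortar: Bystander, to be left alone: stone mortar bowl, 100 mm wide, 75 mm high.
- dish: Bystander, to be left alone: flat brass dish, 130 mm wide, 22 mm high.
- weight_a: Bystander, to be left alone: brass scale weight, 28 mm wide, 32 mm high.
- weight_b: Bystander, to be left alone: brass scale weight, 22 mm wide, 26 mm high.
- scoop: Bystander, to be left alone: metal spoon with a wooden handle, lying on the counter.
- brush: Bystander, to be left alone: flat brush with a wooden handle, lying on the counter.
Things that resemble listed ones, but are neither listed nor needed, are in the scene too. What is shaped like the cup_counter but turquoise is not meant.

How it is judged:
On the way, in this order (a step that is already met when the one before it is completed fails the run):
1. the parked cup is nested upright in the cup on the counter and let go (horizontal distance between cup_parked and cup_counter below 0.006 m and z of cup_parked in the frame of cup_counter between 0.01 and 0.042 m and angle between cup_counter's own z axis and vertical below 0.1 rad and angle between cup_parked's own z axis and vertical below 0.14 rad and height (world z) of cup_counter below 0.006 m and linear speed of cup_parked below 0.02 m/s and contact force between each of the arm, the fingers and cup_parked below 0.1 N), for 0.2 s.
2. the bolt head is gripped and has stopped turning (contact force between the fingers and bolt above 4 N and distance between the grasp point and bolt_head below 0.03 m and velocity of joint bolt between -0.04 and 0.04 rad/s), for 0.3 s.
At the end, for the whole second after the job is handed in: Parked cup nested in the counter cup (axes within 6 mm, 10 to 42 mm above it, both upright within 6 to 8 degrees, at rest, untouched); fingers hold the bolt head (over 4 N, grasp point within 30 mm of its centre), bolt turning slower than 0.04 rad/s (all of step 1 and all of step 2); the arm keeps its last pose, push and grip.
It fails at once if a bystander is pushed more than 30 mm away (distance of any of jar, mortar, dish, weight_a, weight_b, scoop, brush from where it was at the start of the episode above 0.03 m).
It also fails if it takes over 58 s, if anything falls off the work surface, if the arm or the gripper's body presses on something with over 40 N, if the wrist force passes 120 N, or if a joint passes its speed limit or range.

ROBOT

A 6-joint arm with a two-finger parallel gripper is mounted at the origin on the work surface. World frame = base frame: x ahead of the robot, y to its left, z up, the work surface at z = 0. Lengths are in m, angles in rad, forces in N, time in s.
With the tool pointing down it reaches from about 0.3 to 0.85 m from the base axis. Payload 4.2 kg.
Tool frame: the origin (TCP) lies between the finger pads; the fingertips stand nose_length ahead of it and the grasp point (between the pads) is the TCP (nose_length is the distance from the TCP to the fingertips, in m); z points along the fingers, y is the line along which they close (so a half turn about z gives the same grasp; the last joint's range is limited). The gripper opens to 91 mm and grips with 3 to 60 N. Pads are 32 mm wide; open, the fingers measure 118 mm over their backs; the gripper's body (76 mm by 178 mm) begins 60 mm behind the grasp point.
Start: joints at [-1.302, 0.32, 1.565, -0, 1.257, -0.02], TCP at [0.164, -0.551, 0.233] pointing down, gripper open.
Joint ranges: [-3.11, 3.11], [-0.84, 2.01], [0.21, 2.61], [-1.34, 4.49], [0.05, 2.63], [-2.56, 2.56]. Speed limits (rad/s): [2.57, 2.57, 3.14, 3.14, 3.14, 3.14].

INTERFACE

Orientations are given as a unit quaternion [x, y, z, w].
In Python, from station import * gives the robot as it stands.
- The arm moves only by the shell command python3 -m jog 'ROWS' [FORCE]. ROWS is JSON, a list of rows, each a list of 7 numbers: the shift along the world's x, y, z in m, then the turn, a rotation vector about the world's x, y, z in rad, then the finger opening in m, from 0 to 0.0912. A call has 1 to 20 rows; each row shifts and turns the commanded pose from where the row before left it; what a row does not reach is not made up. A row lasts 1/8 s, in which the tool goes at most 62.5 mm and 10.7 degrees, less where a joint would pass 70% of its speed; a pose out of reach is approached as far as the arm can. A call is refused whole if a number of a shift passes 0.0625 or a number of a turn 0.188, either way. A call with a gripper value outside its range is refused whole. The fingers move at their own pace and stop on an object; FORCE is the grip in N (left out, the last holds). Time passes only in rows, so rows that do not move let the fingers close. It gives the time, the measured TCP pose, the force, the opening and the grip force at its end, in the units of the state.
- read_state(): the state, without advancing time (a new reading comes with each control period).
- read_camera(name): name is "side" or "top" or "wrist"; returns the picture (400x640x3 uint8, red, green, blue); there is no depth.
- camera_model(name): a dict with "camera_matrix" (3x3 intrinsics, pixels), "dist" ([k1, k2, p1, p2, k3] as OpenCV has them; the pictures are not rectified), "rvec" (rotation vector, rad) and "tvec" (3), from world to camera coordinates, as OpenCV has them; the wrist camera has in their place "hand_eye" (4x4, takes a point from camera to tool coordinates, whose origin is the TCP and whose axes are the flange's). Camera axes: x right, y down, z forward; pixel columns grow to the right and rows downward; lengths in m; the calibration is good to about 2 mm. A picture is of the moment at which its call begins: read the wrist's pose just before it. camera_model takes no time and is no camera call.
- job_done(): hands the job in; it is judged then, once.
The state is a dict: "t": time; "q": joint angles; "qvel": joint speeds; "tau": joint torques, N m; "tcp_pos": TCP position; "tool_rot": TCP orientation; "contact_force": force on the tool from outside, world axes, zero at the start; "wrist_torque": the same for the moment, N m; "grip_width": opening from 0.0 (shut) to 1.0 (fully open); "grip_force": force on a finger pad.
Only numpy, scipy, OpenCV 4.12 (cv2) and the standard library are available. Lean on these libraries where they do the work, as an engineer would, in place of code of your own. Each camera call takes 0.05 s, during which the arm holds its last target. There are 200 camera calls.

## Working session

There is one attempt and no reset: what is moved stays moved. The work goes in short steps, Python scripts to look and compute and a shell command to move; the robot and the scene stay as the last step left them, time stands still between calls to the robot, and variables do not carry over. Pictures are saved under pics/ and viewed, at most 10 in all, crops included, and the job is handed in when it is done.

View pics/top0.png

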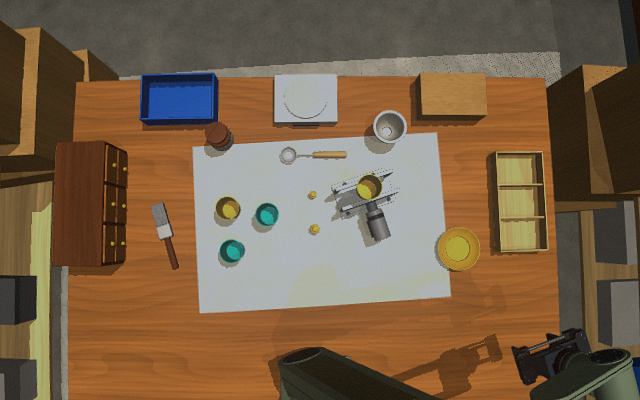

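View pics/side0.png

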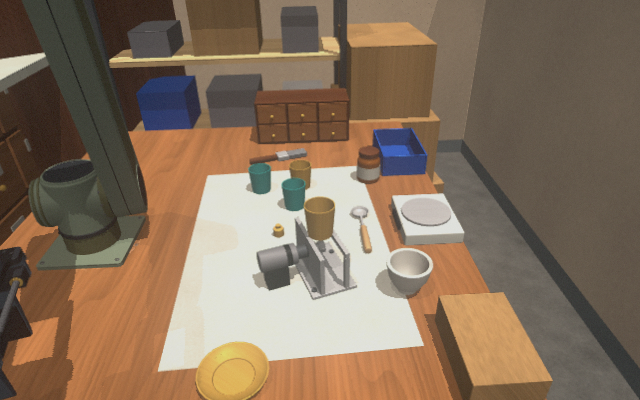

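Brass look-alikes in the top view are the parked cup (369,187) on the bracket, the counter cup (228,208) and the flat dish (459,248). The turquoise cups at (266,214) and (232,251) are not meant. The side view agrees: parked cup (320,218), counter cup (300,174). Next I measure both and check them in one close crop.

Run:
```python
from h import *
im=cv2.cvtColor(cv2.imread('pics/top0.png'),cv2.COLOR_BGR2RGB)
hsv=cv2.cvtColor(im,cv2.COLOR_RGB2HSV)
m=cv2.inRange(hsv,(18,110,50),(32,255,255))
for (u,v),zr in(((369,187),.18),((228,208),.075)):
    w=np.zeros_like(m);w[v-22:v+22,u-22:u+22]=m[v-22:v+22,u-22:u+22]
    w=cv2.morphologyEx(w,cv2.MORPH_CLOSE,np.ones((5,5)))
    c=max(cv2.findContours(w,0,2)[0],key=cv2.contourArea)
    h=cv2.convexHull(c);e=cv2.fitEllipse(h);print(e, cv2.boundingRect(c))
    print('rimcentre',onz('top',e[0],zr))
crops=[im[140:260,195:315],im[140:260,315:435]]
o=np.hstack([cv2.resize(c,(400,400),interpolation=cv2.INTER_CUBIC) for c in crops])
cv2.imwrite('pics/c1.png',o[:,:,::-1])
```

```text
((369.1590576171875, 186.66270446777344), (24.78045654296875, 25.831850051879883), 45.95591735839844) (357, 174, 25, 26)
rimcentre [ 0.5808542 -0.1437193  0.18     ]
((226.96498107910156, 207.82052612304688), (23.038827896118164, 23.717981338500977), 84.91893768310547) (215, 197, 25, 23)
rimcentre [0.53661358 0.24683005 0.075     ]
```

View pics/c1.png

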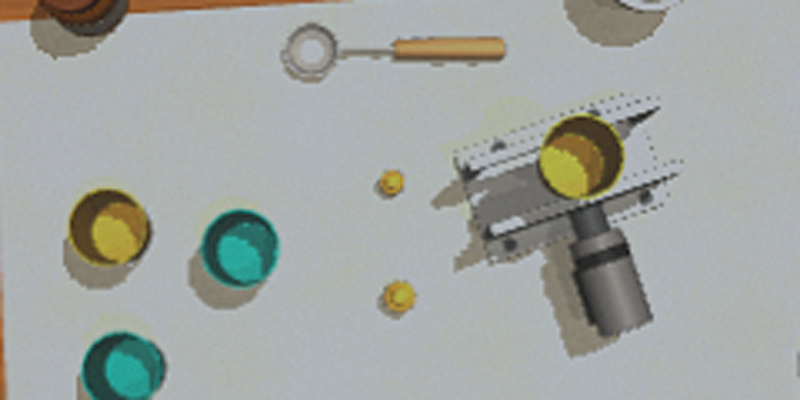

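Crop confirms: the brass parked cup (582,155) is on the bracket, the brass counter cup (110,228) is on the left, and turquoise cups are next to it. The front plate's top edge runs (490,235)–(683,172), so the bracket's yaw is about 18°, nearly the tool's present yaw. I'll move above the cup.

```bash
python3 -m jog '[[0.04,0.04,0.012,0,0,0,0.0912],[0.04,0.04,0.012,0,0,0,0.0912],[0.04,0.04,0.012,0,0,0,0.0912],[0.04,0.04,0.012,0,0,0,0.0912],[0.04,0.04,0.012,0,0,0,0.0912],[0.04,0.04,0.012,0,0,0,0.0912],[0.04,0.04,0.012,0,0,0,0.0912],[0.04,0.04,0.012,0,0,0,0.0912],[0.04,0.04,0,0,0,0,0.0912],[0.03,0.03,0,0,0,0.02,0.0912],[0,0,0,0,0,0,0.0912]]' 30
python3 - <<'E'
from h import *
s=read_state();print(s['tcp_pos'],R.from_quat(s['tool_rot']).as_matrix()[:,1])
print(camera_model('wrist'), globals().get('nose_length'))
save('wrist','w1.png')
E
```

```text
t: 1.48
tcp_pos: [0.5552, -0.159, 0.3278]
tool_rot: [0.988, 0.156, -0.001, -0.001]
contact_force: [-1.4, -0.5, -0.6]
grip_width: 1.003
grip_force: 0.0
[ 0.55517122 -0.15903913  0.32781506] [ 0.30771571 -0.9514775  -0.00126872]
{'camera_matrix': array([[301.69032846,   0.        , 316.92287327],
       [  0.        , 301.69032846, 199.18769842],
       [  0.        ,   0.        ,   1.        ]]), 'dist': array([-0.00031818,  0.        ,  0.        ,  0.        ,  0.        ]), 'hand_eye': array([[-9.66526315e-05, -9.66022503e-01, -2.58457954e-01,
         7.26049711e-02],
       [ 9.99999994e-01, -1.05307450e-04,  1.96424022e-05,
        -1.24252095e-03],
       [-4.61925505e-05, -2.58457951e-01,  9.66022508e-01,
        -1.51954501e-01],
       [ 0.00000000e+00,  0.00000000e+00,  0.00000000e+00,
         1.00000000e+00]])} 0.019
```

View pics/w1.png

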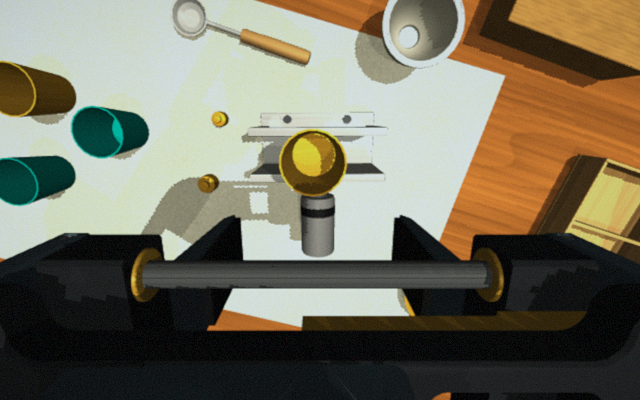

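The wrist view shows the parked cup's rim around (313,162), with front plate top edge (245–385,180) and rear rail (247–387,129) both level, so the yaw is aligned. Measuring the rim, and the counter cup by two views.

Run:
```python
from h import *
s=read_state()
im=cv2.cvtColor(cv2.imread('pics/w1.png'),cv2.COLOR_BGR2RGB)
hsv=cv2.cvtColor(im,cv2.COLOR_RGB2HSV); m=cv2.inRange(hsv,(15,90,30),(34,255,255))
w=np.zeros_like(m);w[120:205,270:355]=m[120:205,270:355]
w=cv2.morphologyEx(w,cv2.MORPH_CLOSE,np.ones((5,5)))
c=max(cv2.findContours(w,0,2)[0],key=cv2.contourArea)
x,y,ww,hh=cv2.boundingRect(c);print(x,y,ww,hh)
p=onz('wrist',(x+ww/2,y+hh/2),.18,s);print('rim',p,'diam',[np.linalg.norm(onz('wrist',a,.18,s)-onz('wrist',b,.18,s)) for a,b in(((x,y+hh/2),(x+ww,y+hh/2)),((x+ww/2,y),(x+ww/2,y+hh)))])
M=R.from_quat(s['tool_rot']).as_matrix()
for a in((245,180),(385,180),(247,128.5),(387,128.5)): print(a,onz('wrist',a,.105,s))
# side view check of the rims
si=cv2.cvtColor(cv2.imread('pics/side0.png'),cv2.COLOR_BGR2RGB)
for P,f in(([.5808,-.1437,.105],'parked'),([.5366,.2468,0],'counter')):
    a=np.linspace(0,6.28,60); rim=np.c_[P[0]+.034*np.cos(a),P[1]+.034*np.sin(a),np.full(60,P[2]+.075)]
    r=px('side',rim); print(f,'rim proj box',r.min(0),r.max(0), 'foot', px('side',P))
hs=cv2.cvtColor(si,cv2.COLOR_RGB2HSV);ms=cv2.inRange(hs,(12,90,40),(32,255,255))
for u,v in((320,218),(300,174)):
    k=np.zeros_like(ms);k[v-28:v+28,u-24:u+24]=ms[v-28:v+28,u-24:u+24]
    c=max(cv2.findContours(k,0,2)[0],key=cv2.contourArea);print(cv2.boundingRect(c))
```

```text
278 129 70 68
rim [ 0.58052325 -0.14627123  0.18      ] diam [np.float64(0.06980351279851374), np.float64(0.06808814858010322)]
(245, 180) [ 0.52296612 -0.07323195  0.105     ]
(385, 180) [ 0.57718179 -0.24186082  0.105     ]
(247, 128.5) [ 0.58535279 -0.0598618   0.105     ]
(387, 128.5) [ 0.63720592 -0.22120147  0.105     ]
parked rim proj box [302.18134909 195.9709233 ] [333.85961442 213.09572463] foot [[318.8545299  232.51454548]]
counter rim proj box [287.67457314 159.5680022 ] [310.14424698 169.96971605] foot [[300.06564003 186.0566039 ]]
(304, 197, 31, 43)
(276, 146, 48, 43)
```

```bash
python3 -m jog '[[0.026,0.014,-0.02,0,0,0,0.0912],[0,0,-0.05,0,0,0,0.0912],[0,0,-0.04,0,0,0,0.0912],[0,0,-0.025,0,0,0,0.0912],[0,0,-0.018,0,0,0,0.0912],[0,0,0,0,0,0,0.0912],[0,0,0,0,0,0,0.055],[0,0,0,0,0,0,0.055],[0,0,0,0,0,0,0.055],[0,0,0,0,0,0,0.055],[0,0,0,0,0,0,0.055]]' 25
```

```text
t: 2.9
tcp_pos: [0.5801, -0.1473, 0.1769]
tool_rot: [0.988, 0.154, 0.001, 0.0]
contact_force: [-1.7, -0.0, 5.8]
grip_width: 0.729
grip_force: 25.0
```

```bash
python3 -m jog '[[0,0,0.02,0,0,0,0.055],[0,0,0.05,0,0,0,0.055],[0,0,0.05,0,0,0,0.055],[-0.015,0.046,0,0,0,0,0.055],[-0.015,0.046,0,0,0,0,0.055],[-0.015,0.046,0,0,0,0,0.055],[-0.015,0.046,0,0,0,0,0.055],[-0.015,0.046,0,0,0,0,0.055],[-0.015,0.046,0,0,0,0,0.055],[-0.015,0.046,0,0,0,0,0.055],[-0.015,0.046,0,0,0,0,0.055],[0,0,0,0,0,0,0.055],[0,0,0,0,0,0,0.055]]' 25
python3 - <<'E'
from h import *
s=read_state();print(s['tcp_pos'],s['tool_rot']);import json
im=save('wrist','w2.png')
json.dump({k:list(s[k]) for k in('tcp_pos','tool_rot')},open('s2.json','w'))
E
```

```text
t: 4.53
tcp_pos: [0.4596, 0.2205, 0.2953]
tool_rot: [0.988, 0.154, -0.001, 0.001]
contact_force: [-0.2, -0.6, -2.5]
grip_width: 0.729
grip_force: 25.0
[0.45957068 0.22048354 0.29532057] [ 9.88051647e-01  1.54121015e-01 -5.68021783e-04  5.77038158e-04]
```

View pics/w2.png

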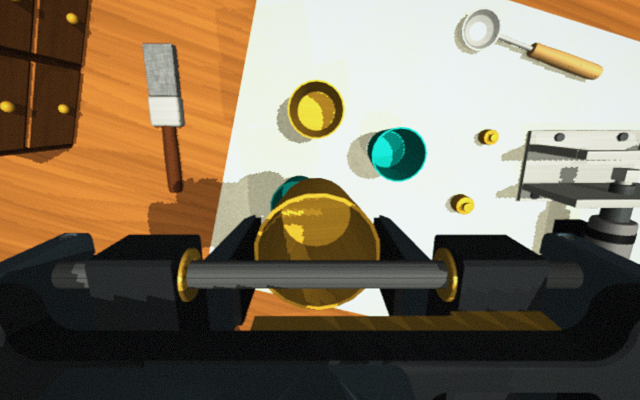

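The held cup hangs level with its rim around (318,250). The counter cup's rim is clear at (316,108), beside the turquoise cup (397,154). I'll measure both.

Run:
```python
from h import *
import json
s=json.load(open('s2.json'))
im=cv2.cvtColor(cv2.imread('pics/w2.png'),cv2.COLOR_BGR2RGB)
hsv=cv2.cvtColor(im,cv2.COLOR_RGB2HSV); m=cv2.inRange(hsv,(18,110,30),(34,255,255))
def box(x0,x1,y0,y1):
    w=np.zeros_like(m);w[y0:y1,x0:x1]=m[y0:y1,x0:x1];w=cv2.morphologyEx(w,cv2.MORPH_CLOSE,np.ones((5,5)))
    c=max(cv2.findContours(w,0,2)[0],key=cv2.contourArea);return c,cv2.boundingRect(c)
c,(x,y,w,h)=box(275,355,70,145); e=cv2.fitEllipse(cv2.convexHull(c));print('counter',x,y,w,h,e)
p=onz('wrist',e[0],.075,s);print(p,'diam',np.linalg.norm(onz('wrist',(x,y+h/2),.075,s)-onz('wrist',(x+w,y+h/2),.075,s)))
# held rim: left,right extremes & bottom extreme
c,b=box(245,390,190,315);print('held',b)
z=s['tcp_pos'][2]+.003
c2=c[:,0]
L=onz('wrist',(b[0],250),z,s);Rr=onz('wrist',(b[0]+b[2],250),z,s);B=onz('wrist',(318,b[1]+b[3]),z,s)
M=R.from_quat(s['tool_rot']).as_matrix()
f=lambda P:(M.T@(P-np.array(s['tcp_pos'])))
print('held in tool L,R,B',f(L),f(Rr),f(B)); T=onz('wrist',(318,193),z,s);print('T',f(T))
```

```text
counter 287 80 58 59 ((315.45074462890625, 108.91340637207031), (56.85507583618164, 58.74673080444336), 12.431259155273438)
[0.53801098 0.24845309 0.075     ] diam 0.06861070109941368
held (253, 190, 128, 71)
held in tool L,R,B [ 0.00461519 -0.03544559 -0.00304022] [ 0.00457691  0.03306178 -0.00297404] [-0.00185599 -0.00065931 -0.00299823]
T [ 0.03601368 -0.00069079 -0.0030475 ]
```

```bash
python3 -m jog '[[0.038,0.013,0,0,0,0,0.055],[0.0385,0.014,-0.02,0,0,0,0.055],[0,0,-0.05,0,0,0,0.055],[0,0,-0.04,0,0,0,0.055],[0,0,-0.02,0,0,0,0.055],[0,0,0,0,0,0,0.055],[0,0,0,0,0,0,0.055]]' 25
python3 - <<'E'
from h import *
a=save('wrist','w3.png');b=save('side','s3.png')
o=np.vstack([a[20:320,120:520], cv2.resize(b[120:240,220:380],(400,300),interpolation=cv2.INTER_CUBIC)])
cv2.imwrite('pics/c3.png',o[:,:,::-1])
E
```

```text
t: 5.45
tcp_pos: [0.5373, 0.2473, 0.167]
tool_rot: [0.988, 0.153, 0.001, -0.0]
contact_force: [1.2, 0.6, -1.1]
grip_width: 0.735
grip_force: 25.0
```

View pics/c3.png

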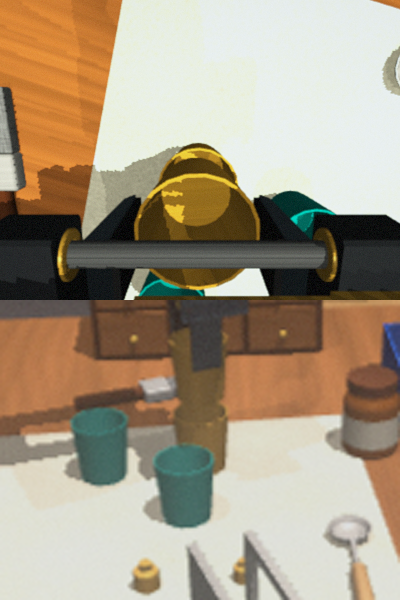

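Both views show the held cup centred above the counter cup (side crop x≈200 for both), and the fingers clear the turquoise cups. Lowering.

```bash
python3 -m jog '[[-0.001,0,-0.02,0,0,0,0.055],[0,0,-0.015,0,0,0,0.055],[0,0,-0.01,0,0,0,0.055],[0,0,-0.01,0,0,0,0.055],[0,0,0,0,0,0,0.055]]' 25
```

```text
t: 6.18
tcp_pos: [0.5352, 0.2476, 0.1105]
tool_rot: [0.988, 0.154, -0.0, 0.0]
contact_force: [0.2, -0.7, -2.1]
grip_width: 0.733
grip_force: 25.0
```

```bash
python3 -m jog '[[0.001,0,-0.003,0,0,0,0.055],[0,0,-0.002,0,0,0,0.055],[0,0,0,0,0,0,0.055],[0,0,0,0,0,0,0.055]]' 25
```

```text
t: 6.68
tcp_pos: [0.5362, 0.2478, 0.1062]
tool_rot: [0.988, 0.154, 0.0, 0.0]
contact_force: [-1.1, -1.2, 0.7]
grip_width: 0.732
grip_force: 25.0
```

```bash
python3 -m jog '[[0,0,-0.002,0,0,0,0.055],[0,0,0,0,0,0,0.055],[0,0,0,0,0,0,0.07],[0,0,0,0,0,0,0.08],[0,0,0,0,0,0,0.088],[0,0,0,0,0,0,0.088],[0,0,0.015,0,0,0,0.088],[0,0,0.05,0,0,0,0.088],[0,0,0.06,0,0,0,0.088],[-0.04,-0.02,0.04,0,0,0,0.088],[-0.04,-0.02,0,0,0,0,0.088],[0,0,0,0,0,0,0.088]]' 25
python3 - <<'E'
from h import *
s=read_state();a=save('wrist','w4.png');b=save('side','s4.png')
o=np.vstack([a[20:320,120:520], cv2.resize(b[120:240,220:380],(400,300),interpolation=cv2.INTER_CUBIC)])
cv2.imwrite('pics/c4.png',o[:,:,::-1])
hsv=cv2.cvtColor(a,cv2.COLOR_RGB2HSV); m=cv2.inRange(hsv,(18,110,30),(34,255,255))
m[230:]=0
c=max(cv2.findContours(m[:,200:430].copy(),0,2)[0],key=cv2.contourArea);print(cv2.boundingRect(c))
c=[k for k in px('wrist',[[.538,.2485,.105],[.538,.2485,.075]],s)];print(c)
E
```

```text
t: 8.18
tcp_pos: [0.454, 0.2068, 0.271]
tool_rot: [0.988, 0.154, 0.001, -0.0]
contact_force: [-0.4, 1.0, 0.8]
grip_width: 0.966
grip_force: 0.0
(68, 63, 68, 71)
[array([303.95467934,  98.057716  ]), array([305.09193585,  99.896237  ])]
```

View pics/c4.png

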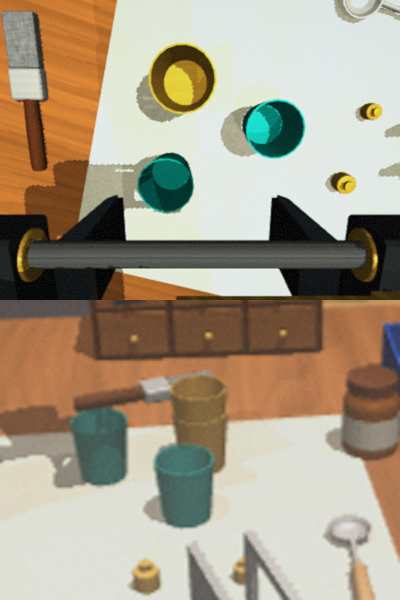

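Nested upright: the side crop shows the brass cup standing about 30 mm proud of the counter cup, and the wrist crop shows concentric rims at (182,78). Now back over the slot to look at the bolt head.

```bash
python3 -m jog '[[0.007,-0.047,0,0,0,0,0.07],[0.007,-0.047,0,0,0,0,0.07],[0.007,-0.047,0,0,0,0,0.07],[0.007,-0.047,0,0,0,0,0.06],[0.007,-0.047,0,0,0,0,0.06],[0.007,-0.047,0,0,0,0,0.06],[0.007,-0.047,0,0,0,0,0.05],[0.009,-0.047,0,0,0,0,0.05],[0,0,0,0,0,0,0.05],[0,0,0,0,0,0,0.05]]' 30
python3 - <<'E'
from h import *
import json
s=read_state();a=save('wrist','w5.png');json.dump({k:list(s[k]) for k in('tcp_pos','tool_rot')},open('s5.json','w'))
c=a[80:230,220:420];cv2.imwrite('pics/c5.png',cv2.resize(c,(800,600),interpolation=cv2.INTER_CUBIC)[:,:,::-1])
print(px('wrist',[[.582,-.1467,.07],[.582,-.1467,.105]],s))
E
```

```text
t: 9.52
tcp_pos: [0.5149, -0.168, 0.2684]
tool_rot: [0.988, 0.154, -0.0, -0.0]
contact_force: [-1.0, 0.2, -0.3]
grip_width: 0.546
grip_force: 0.0
[[318.23199333 120.363577  ]
 [318.34310664 120.58936105]]
```

View pics/c5.png

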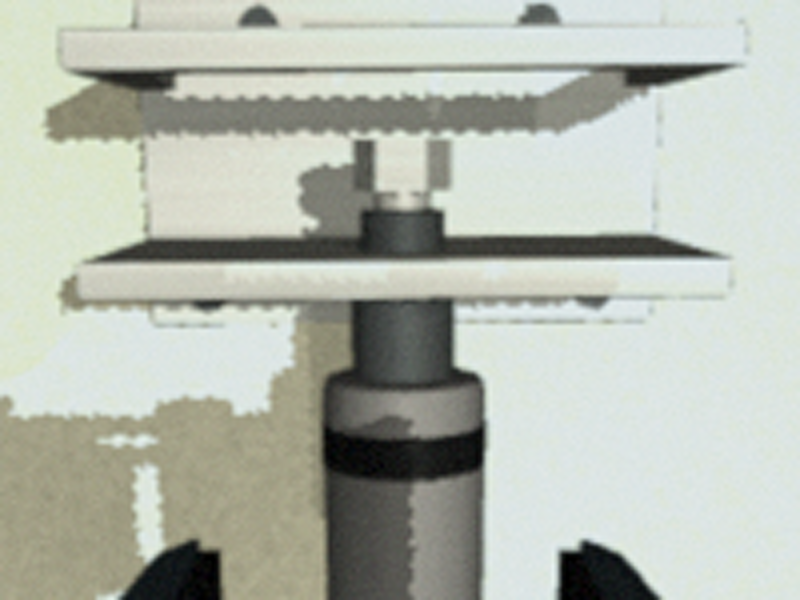

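The head is centred at crop (403,164), image (320.8,121), midway between the plate's inner edges at rows 97 and 144.5. This puts it at about (0.582,-0.150). A flat faces up, so its flats will face y in roughly 2 s, or 6.3 s.

```bash
python3 -m jog '[[0.033,0.009,0,0,0,0,0.05],[0.034,0.009,0,0,0,0,0.05],[0,0,-0.06,0,0,0,0.05],[0,0,-0.055,0,0,0,0.05],[0,0,0,0,0,0,0.05],[0,0,0,0,0,0,0.05]]' 30
```

```text
t: 10.32
tcp_pos: [0.5828, -0.1498, 0.1563]
tool_rot: [0.988, 0.154, 0.002, 0.001]
contact_force: [-0.4, 0.0, 0.4]
grip_width: 0.55
grip_force: 0.0
```

```bash
python3 -m jog '[[-0.001,0,-0.03,0,0,0,0.05],[0,0,-0.025,0,0,0,0.05],[0,0,-0.018,0,0,0,0.05],[0,0,-0.011,0,0,0,0.05],[0,0,0,0,0,0,0.05]]' 30
```

```text
t: 10.95
tcp_pos: [0.5811, -0.1503, 0.0712]
tool_rot: [0.988, 0.154, 0.001, 0.0]
contact_force: [-0.2, -0.1, 0.4]
grip_width: 0.547
grip_force: 0.0
```

```bash
python3 -m jog '[[0,0,0,0,0,0,0.04],[0,0,0,0,0,0,0.032],[0,0,0,0,0,0,0.015],[0,0,0,0,0,0,0.015],[0,0,0,0,0,0,0.015],[0,0,0,0,0,0,0.015],[0,0,0,0,0,0,0.015],[0,0,0,0,0,0,0.015]]' 40; sleep 1; python3 -m jog '[[0,0,0,0,0,0,0.015],[0,0,0,0,0,0,0.015],[0,0,0,0,0,0,0.015],[0,0,0,0,0,0,0.015],[0,0,0,0,0,0,0.015],[0,0,0,0,0,0,0.015],[0,0,0,0,0,0,0.015],[0,0,0,0,0,0,0.015]]' 40
```

```text
t: 11.95
tcp_pos: [0.5807, -0.1506, 0.0705]
tool_rot: [0.988, 0.154, 0.001, 0.001]
contact_force: [0.8, -4.7, 5.1]
grip_width: 0.261
grip_force: 40.0
t: 12.95
tcp_pos: [0.5807, -0.1506, 0.0705]
tool_rot: [0.988, 0.154, 0.001, 0.001]
contact_force: [-0.2, -2.2, 4.8]
grip_width: 0.263
grip_force: 40.0
```

The opening is 24 mm, the head's across-flats width. It's steady at 40 N, and the pose isn't changing. Handing in.

```bash
python3 -c "
from station import *
print(job_done())"
```

```text
the job is handed in; nothing more can be done
None
```

I nested the parked cup upright in the brass counter cup, then gripped the bolt head across its flats at 40 N (24 mm opening, steady for the last second), and handed the job in at about 13 s; no verdict came back.

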